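Shut the grain mill's lid and switch it from stop to fine

ROBOT

A 6-joint arm with a two-finger parallel gripper is mounted at the origin on the work surface. World frame = base frame: x ahead of the robot, y to its left, z up, the work surface at z = 0. Lengths are in m, angles in rad, forces in N, time in s.
With the tool pointing down it reaches from about 0.4 to 0.825 m from the base axis. Payload 7 kg.
Tool frame: the origin (TCP) lies at the very end of the fingers, on their centre line; the grasp point (between the pads) lies 19 mm behind it; z points along the fingers, y is the line along which they close (so a half turn about z gives the same grasp; the last joint's range is limited). The gripper opens to 88 mm and grips with 3 to 60 N. Pads are 19 mm wide; open, the fingers measure 130 mm over their backs; the gripper's body (78 mm by 193 mm) begins 47 mm behind the grasp point.
Start: joints at [-0.858, 0.359, 0.012, 0, -1.224, -0.288], TCP at [0.278, -0.615, 0.227] pointing down, gripper open.
Joint ranges: [-3.07, 3.07], [-1.43, 2.12], [-1.02, 1.25], [-3.03, 1.67], [-3.05, -0], [-3.03, 3.03]. Speed limits (rad/s): [2.39, 2.39, 3.01, 3.14, 3.14, 3.14].

INTERFACE

Orientations are given as [roll, pitch, yaw] about the fixed x, y, z axes, in that order (R = Rz(yaw) Ry(pitch) Rx(roll)).
In Python, from station import arm gives the robot as it stands.
- The arm moves only by the tool step_arm, never from a script. Its argument "rows" is a list of rows, each a list of 5 numbers: the shift along the world's x, y, z in m, then the turn about the world's z in rad, then the finger opening in m, from 0 to 0.0876. In form: [[x, y, z, spin, gripper], ...]. A call has 1 to 20 rows; each row is the pose to reach, as a shift and turn from the pose commanded when the call began; what a row does not reach only later rows make up. A row lasts 1/10 s, in which the tool goes at most 50 mm and 8.59 degrees, less where a joint would pass 70% of its speed; a pose out of reach is approached as far as the arm can. A call with a gripper value outside its range is refused whole. The fingers move at their own pace and stop on an object; "newtons" is the grip in N (left out, the last holds). Time passes only in rows, so rows that repeat a pose let the fingers close. It gives the time, the measured TCP pose, the force, the opening and the grip force at its end, in the units of the state.
- arm.get_state(): the state, without advancing time (a new reading comes with each control period).
- arm.grab_frame(name): name is "scene" or "top" or "wrist"; returns a dict with "color" (384x512x3 uint8, blue, green, red), "vfov" (degrees; the focal length in pixels is half the picture's height over the tangent of half this angle, whatever the lens; pixels are square), "cx", "cy" (the principal point, pixels), "rvec" (rotation vector, rad) and "tvec" (3), from world to camera coordinates, as OpenCV has them. Camera axes: x right, y down, z forward; pixel columns grow to the right and rows downward; lengths in m; the calibration is good to about 2 mm. A picture is of the moment at which its call begins. There is no depth.
- arm.job_done(): hands the job in; it is judged then, once.
The state is a dict: "t": time; "q": joint angles; "qd": joint speeds; "joint_efforts": joint torques, N m; "eef_pos": TCP position; "ee_rot": TCP orientation; "force": force on the tool from outside, world axes, zero at the start; "moment": the same for the moment, N m; "width": finger opening in m; "gripper_force": force on a finger pad.
Only numpy, scipy, OpenCV 4.12 (cv2) and the standard library are available. Lean on these libraries where they do the work, as an engineer would, in place of code of your own. Each camera call takes 0.05 s, during which the arm holds its last target. There are 200 camera calls.

TASK

The grain mill on the counter has been filled: first press its sprung lid down at the orange tab until the catch clicks and the lid stays shut by itself. Then switch the mill from stop to fine: press the green key until it stays down and the red key pops up, without pressing the yellow or blue key, without forcing anything (a firm push of some 10 to 20 N is plenty), and leaving the jars, box and scoop where they are.

Things in the scene. Friction and masses are not known exactly. Their poses are not given: they have to be found in the camera images.
- mill: White electric grain mill, fixed to the counter, 190 mm deep (x), 340 mm wide (y). Origin at the centre of its underside; x points away from the robot at yaw 0, y to the left, z up. Right half (y -170 to -4 mm): a black sloping key deck that rises away from the robot by 20 degrees (0.35 rad). Left half (y 7 to 167 mm): an open steel hopper, rim at z 125 mm, with the lid on it
- lid_hinge (a point): Middle of the lid's hinge line at the back of the hopper, at mill (90, 87, 130) mm. The hinge line runs along mill y
- lid_tab (a point): Centre of the top of the orange press tab (34 x 70 mm, raised 3 mm) at the lid's free edge; lid open it is up in the air. In the lid it lies 157 mm from the hinge line towards the free edge and 13 mm above the hinge line (lid measured shut). The free edge is 21 mm beyond it
- lid (a joint): Lid angle, rad: 0 latched shut, level; grows as it swings up and back; at most 1.1. Grey plate 178 x 158 x 10 mm, hinged at its far edge. A spring holds it open at about 0.6 to 1.0 and lifts it again whenever it is let go unlatched (pushing it takes about 2 N at the tab). The catch takes some 7 to 10 N at the tab, over the last 8 mm before shut; the hard stop is at -0.03, 5 mm below the latched height at the tab; once caught it springs back up to 0 and stays
- key_green_top (a point): Centre of the top face of the green key (fine), the one to press. The four keys lie side by side in the deck in any order, 36 mm apart along mill y (mill y -141, -105, -69, -33 mm); each top face is 80 mm up and down the slope, 30 mm wide, and stands 20 mm proud of the deck when up. The face slopes like the deck and the key moves straight into it: pressing direction in the mill frame (0.343, 0, -0.939)
- key_red_top (a point): Centre of the top face of the red key (stop), same shape; it starts latched down, some 9 to 12 mm lower than the others
- key_yellow_top (a point): Centre of the top face of the yellow key, same shape; not to be pressed
- key_blue_top (a point): Centre of the top face of the blue key, same shape; not to be pressed
- key_green (a joint): Travel of the green key, m: 0 up, grows as it is pressed, hard stop 0.015. A spring pushes it up (2.5 to 5 N) and the latch bar adds to it, up to some 8 N in all. At a depth that differs from time to time (a travel of some 0.010 to 0.013) the latch bar clicks over it; let go, it rises a little and stays down at 0.009 to 0.012. Part way down the bar already frees whichever key was down; too short a press leaves all keys up
- key_red (a joint): Travel of the red key, m, as for the green one; starts latched down, pops up to 0 when the bar is pushed aside
- key_yellow (a joint): Travel of the yellow key, m; starts up at 0
- key_blue (a joint): Travel of the blue key, m; starts up at 0
- susan: White round lazy susan tray, fixed, radius 130 mm, top at 26 mm; origin at the centre of its underside. Bystander
- jar1: Glass jar on the tray, radius 36 mm, 120 mm high; origin at the centre of its underside. Bystander
- jar2: Glass jar on the tray, radius 36 mm, 100 mm high; origin at the centre of its underside. Bystander
- jar3: Glass jar on the tray, radius 40 mm, 130 mm high; origin at the centre of its underside. Bystander
- jar4: Glass jar on the counter to the left of the mill, radius 38 mm, 130 mm high; origin at the centre of its underside. Bystander
- jar5: Glass jar behind the mill, radius 38 mm, 100 mm high; origin at the centre of its underside. Bystander
- green_box: Green plastic stacking box, 170 x 130 x 80 mm, open on top; origin at the centre of its underside. Bystander
- scoop: Small aluminium scoop, 160 mm long, 33 mm high, lying on the counter; origin under it. Bystander

How it is judged:
On the way, in this order (a step that is already met when the one before it is completed fails the run):
1. the lid is latched shut and stays so with nothing pressing on it (value of joint lid below 0.03 rad and contact force between the fingers and anything else below 0.5 N), for 0.2 s.
2. then the green key stays down by itself and the red key is up (value of joint key_green above 0.007 m and value of joint key_red below 0.003 m and contact force between the fingers and anything else below 0.5 N), for 0.2 s.
At the end, for the whole second after the job is handed in: The lid is latched (within 0.03 rad of shut), the green key is latched down (more than 7 mm), the red, yellow and blue keys are up (within 3 mm), and the gripper touches nothing (all of step 2 and value of joint lid below 0.03 rad and value of joint each of key_yellow, key_blue below 0.003 m).
It fails at once if the yellow or blue key is pressed (more than 5 mm) (value of joint any of key_yellow, key_blue above 0.005 m).
It fails at once if something is forced: the fingers press with more than 60 N (contact force between the fingers and anything else above 60 N).
It fails at once if a jar, the box or the scoop is shifted by more than 20 mm (distance of any of jar1, jar2, jar3, jar4, jar5, green_box, scoop from where it was at the start of the episode above 0.02 m).
It also fails if it takes over 58 s, if anything falls off the work surface, if the arm or the gripper's body presses on something with over 40 N, if the wrist force passes 120 N, or if a joint passes its speed limit or range.

## Working session

There is one attempt and no reset: what is moved stays moved. The work goes in short steps, Python scripts to look and compute and a tool call to move; the robot and the scene stay as the last step left them, time stands still between calls to the robot, and variables do not carry over. Pictures are saved under pics/ and viewed, at most 13 in all, crops included, and the job is handed in when it is done.

Besides the shell and the picture viewer there is one more tool, called by a JSON object that holds its "method" and its "body". step_arm: Moves the arm, as the interface text tells. Its arguments: {"type":"object","properties":{"rows":{"type":"array"},"newtons":{"type":"number"}},"required":["rows"]}

```bash
mkdir -p pics; python3 - <<'E'
from station import arm
import cv2,json,numpy as np
for n in("scene","top"):
    f=arm.grab_frame(n); cv2.imwrite(f"pics/{n}0.png",f["color"])
    print(n,f["vfov"],f["cx"],f["cy"],f["rvec"],f["tvec"]); np.save(f"{n}.npy",f,allow_pickle=True)
s=arm.get_state();print(s["eef_pos"],s["ee_rot"],s["force"],s["t"])
E
```

```text
scene 47.27354886385495 262.1446662177462 183.78284582461305 [ 1.00823516  2.48350174 -1.01151322] [ 0.39544326 -0.20931789  1.83156082]
top 51.78633440811397 258.52799917573026 191.97064990691825 [ 2.18549524 -2.1531481   0.09476301] [-0.00655569  0.55076039  1.14996168]
[ 0.27798206 -0.61463489  0.22573957] [ 3.14012936e+00 -1.38347276e-04 -2.71688698e+00] [ 0.24021034 -0.1560213   0.10700378] 0.1
```

View pics/scene0.png

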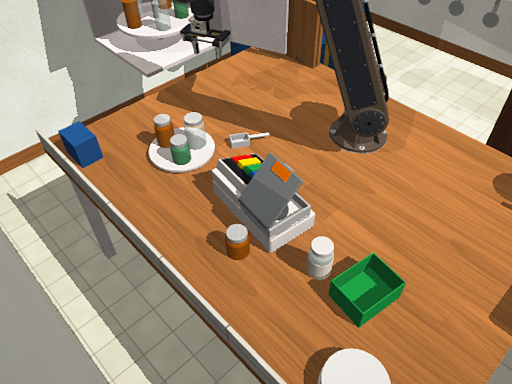

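View pics/top0.png

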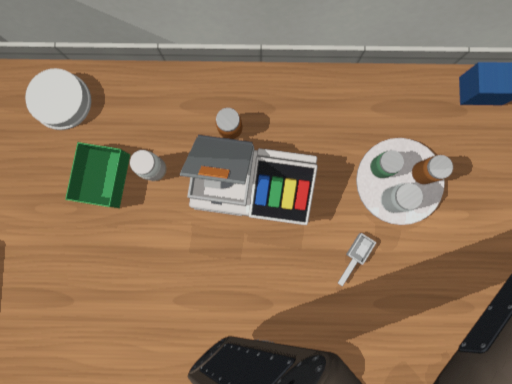

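The mill is near (250,180) in the top view, turned slightly. From left to right the keys are blue, green, yellow and red. The lid is open, with its orange tab at (213,172). I'll enlarge this part.

```bash
python3 - <<'E'
import cv2
c=cv2.imread("pics/top0.png")[125:235,175:325]
cv2.imwrite("pics/crop.png",cv2.resize(c,None,fx=5,fy=5,interpolation=cv2.INTER_CUBIC))
E
```

```text
(no output)
```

View pics/crop.png

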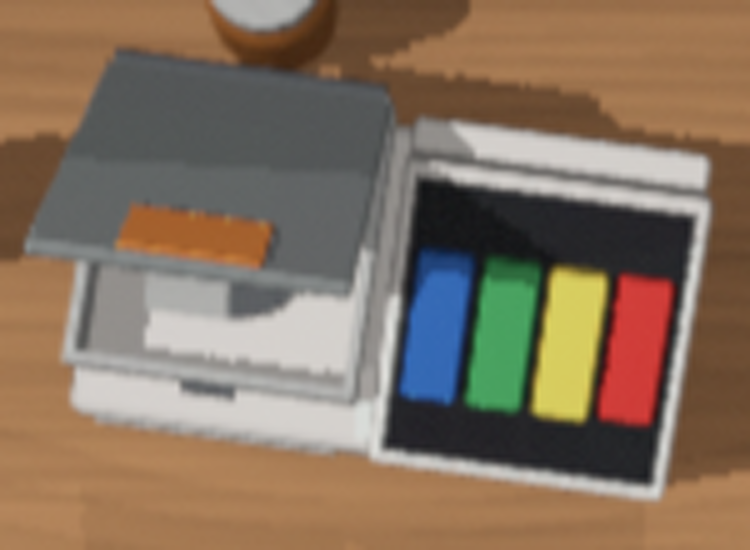

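```bash
cat > fit.py <<'E'
import numpy as np,cv2
from scipy.optimize import least_squares
F={n:np.load(f"{n}.npy",allow_pickle=True).item() for n in("scene","top")}
def proj(n,P):
    f=F[n];fl=192/np.tan(np.radians(f["vfov"])/2)
    K=np.array([[fl,0,f["cx"]],[0,fl,f["cy"]],[0,0,1.]])
    return cv2.projectPoints(np.float64(P)/1000,np.float64(f["rvec"]),np.float64(f["tvec"]),K,None)[0][:,0]
KY={'b':-33,'g':-69,'y':-105,'r':-141}
def model(p):
    x,y,yaw,a,xk,zk=p; M=[]
    L=lambda d,h,yy:[90-d*np.cos(a)+h*np.sin(a),yy,130+d*np.sin(a)+h*np.cos(a)]
    M+=[L(0,10,166),L(0,10,8),L(178,10,166),L(178,10,8)]
    M+=[L(174,13,122),L(174,13,52),L(140,13,122),L(140,13,52)]
    for k,yy in KY.items():
        d=10 if k=='r' else 0
        for s in(40,-40):
            for w in(15,-15):
                M.append([xk+s*.939+d*.343,yy+w,zk+s*.343-d*.939])
    M=np.array(M); c,s=np.cos(yaw),np.sin(yaw)
    return np.c_[x+c*M[:,0]-s*M[:,1],y+s*M[:,0]+c*M[:,1],M[:,2]]
E
cat > a.py <<'E'
from fit import *
U=np.array([[115,52],[392,92],[28,245],[350,288],[117,248],[266,266],[132,206],[273,222],
[418,250],[473,256],[400,400],[452,406], [487,258],[541,263],[466,405],[521,411],
[552,266],[608,272],[531,416],[587,423],[620,276],[672,280],[598,418],[653,426]],float)
U=np.array([175,125])+(U+.5)/5-.5
fun=lambda p:np.r_[(proj("top",model(p))-U).ravel(),(p[5]-90)/60]
r=least_squares(fun,[600,0,-.1,.8,0,90],x_scale=[100,100,.1,.1,10,10],loss='soft_l1')
print(r.x.round(3));print((proj("top",model(r.x))-U).round(1).tolist())
np.save("p.npy",r.x)
im=cv2.resize(F["scene"]["color"][140:260,195:335],None,fx=5,fy=5,interpolation=cv2.INTER_CUBIC)
for q in proj("scene",model(r.x)):
    cv2.circle(im,tuple(int(v) for v in (q-[195,140]+.5)*5),3,(255,0,255),1)
cv2.imwrite("pics/sc1.png",im)
E
python3 a.py
```

```text
[ 5.77732e+02  2.10680e+01 -1.21000e-01  7.91000e-01 -2.98600e+01
  1.50902e+02]
[[-1.7, -0.0], [0.2, -0.4], [-0.9, -0.2], [0.3, 0.1], [-0.1, -0.3], [-0.9, 0.0], [-0.1, -0.1], [-0.0, 0.5], [-0.1, 0.1], [0.2, 0.5], [-0.2, -1.0], [0.5, -0.6], [-0.3, 0.4], [0.2, 0.9], [-0.1, -0.1], [-0.0, 0.2], [0.3, 0.6], [0.4, 0.9], [0.2, -0.5], [0.1, -0.4], [0.1, -0.4], [0.9, 0.3], [0.0, -0.2], [0.0, -0.3]]
```

View pics/sc1.png

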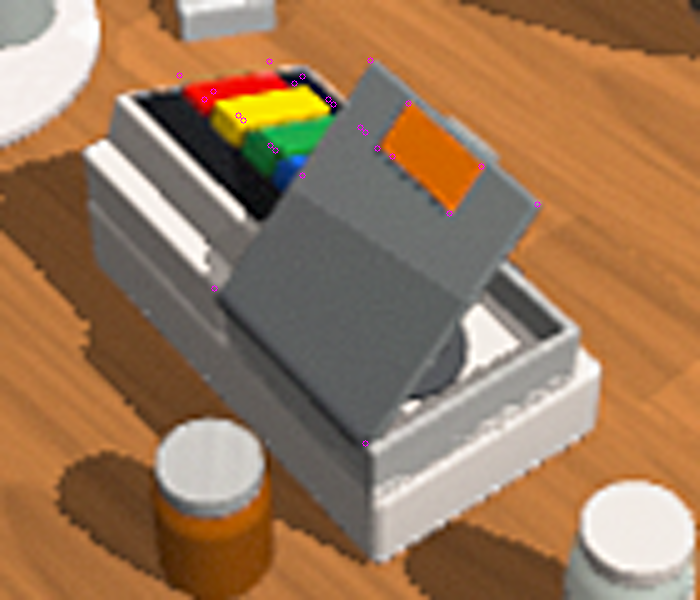

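The lid points land on the lid in both views. The key height is off, so I'll add key corners from the scene view: yellow downslope at (307,86) and (331,106), green upslope at (245,131) and (277,150).

```bash
cat > b.py <<'E'
exec(open("a.py").read().split("fun=")[0])
# index: yellow downslope left(-90)=18, right=19 ; green upslope left(-54)=12,right=13
I=[18,19,12,13]; V=np.array([195,140])+(np.array([[331,106],[307,86],[277,150],[245,131]])+.5)/5-.5
fun=lambda p:np.r_[(proj("top",model(p))-U).ravel(),((proj("scene",model(p))[I]-V)*1.5).ravel()]
r=least_squares(fun,[578,21,-.12,.8,0,90],x_scale=[100,100,.1,.1,10,10],loss='soft_l1')
p=r.x;print(p.round(3));print((proj("scene",model(p))[I]-V).round(1).tolist(), abs(r.fun[:48]).mean())
x,y,yaw,a,xk,zk=p
def W(m): c,s=np.cos(yaw),np.sin(yaw); return np.round([x+c*m[0]-s*m[1],y+s*m[0]+c*m[1],m[2]],1)
print("green",W([xk,-69,zk]),"press",W([.343,0,-.939])-W([0,0,0]))
for t in np.r_[a+.1,a,.6,.4,.2,.1,.05,0,-.02]: print(round(t,2),W([90-157*np.cos(t)+13*np.sin(t),87,130+157*np.sin(t)+13*np.cos(t)]))
im=cv2.resize(F["scene"]["color"][140:200,215:300],None,fx=8,fy=8,interpolation=cv2.INTER_CUBIC)
for q in proj("scene",model(p))[8:]:
    cv2.circle(im,tuple(int(v) for v in (q-[215,140]+.5)*8),3,(255,0,255),1)
cv2.imwrite("pics/sc2.png",im)
E
python3 b.py
```

```text
[ 5.77780e+02  2.11350e+01 -1.21000e-01  7.90000e-01 -2.97890e+01
  1.43704e+02]
[[-0.6, 0.1], [-0.9, -0.5], [-1.4, 0.5], [-0.3, -0.6]] 0.36987157231994
green [539.9 -43.8 143.7] press [ 0.3  0.  -0.9]
0.89 [589.6 107.3 260.2]
0.79 [577.1 108.9 250.7]
0.6 [556.3 111.4 229.4]
0.4 [539.1 113.5 203.1]
0.2 [527.4 114.9 173.9]
0.1 [523.8 115.3 158.6]
0.05 [522.6 115.5 150.8]
0.0 [521.8 115.6 143. ]
-0.02 [521.5 115.6 139.9]
```

View pics/sc2.png

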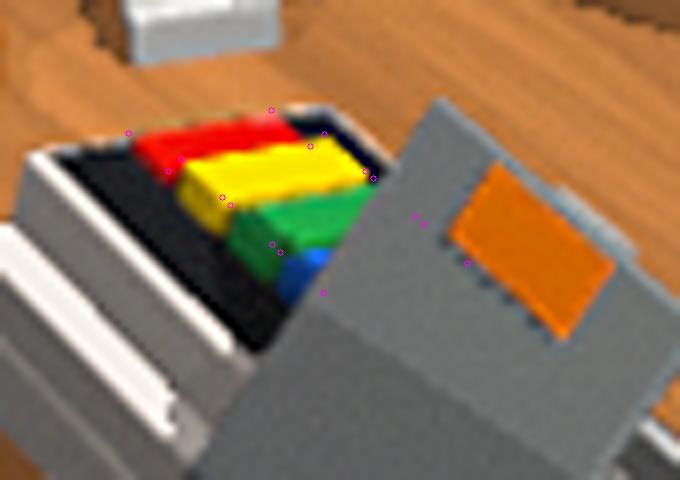

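```bash
sed -i 's/^I=.*/I=[16,17,18,19,12,13]; V=np.array([215,140])+(np.array([[225,208],[180,175],[375,180],[333,138],[288,255],[231,213]])+.5)\/8-.5/; s/)\*1.5)/)*2)/' b.py; python3 b.py
```

```text
[ 5.77916e+02  2.11540e+01 -1.19000e-01  7.90000e-01 -2.99030e+01
  1.38450e+02]
[[-0.4, -0.2], [0.2, -0.9], [-1.3, -0.0], [-1.1, 0.6], [-2.0, -0.2], [-0.1, 0.2]] 0.3974134007554249
green [540.  -43.8 138.4] press [ 0.4 -0.1 -0.9]
0.89 [589.6 107.4 260.2]
0.79 [577.1 108.9 250.7]
0.6 [556.3 111.4 229.4]
0.4 [539.1 113.4 203.1]
0.2 [527.4 114.8 173.9]
0.1 [523.8 115.3 158.6]
0.05 [522.6 115.4 150.8]
0.0 [521.8 115.5 143. ]
-0.02 [521.5 115.5 139.9]
```

{"method": "step_arm", "body": {"rows": [[0,0,0.05,0,0],[0,0,0.094,-0.1,0],[0.289,0.724,0.094,-0.543,0],[0.289,0.724,0.094,-0.543,0],[0.289,0.724,0.094,-0.543,0],[0.289,0.724,0.094,-0.543,0],[0.289,0.724,0.094,-0.543,0],[0.289,0.724,0.094,-0.543,0],[0.289,0.724,0.094,-0.543,0],[0.289,0.724,0.094,-0.543,0],[0.289,0.724,0.094,-0.543,0],[0.289,0.724,0.094,-0.543,0],[0.289,0.724,0.094,-0.543,0],[0.289,0.724,0.094,-0.543,0],[0.289,0.724,0.094,-0.543,0],[0.289,0.724,0.094,-0.543,0],[0.289,0.724,0.094,-0.543,0],[0.289,0.724,0.094,-0.543,0],[0.289,0.724,0.094,-0.543,0],[0.289,0.724,0.094,-0.543,0]], "newtons": 10}}

```text
t: 2.1
eef_pos: [0.567, 0.1097, 0.3196]
ee_rot: [-3.141, -0.002, 3.025]
force: [-0.5, -0.7, -0.5]
width: 0.0005
gripper_force: 0.0
```

```bash
python3 - <<'E'
from station import arm
import cv2
f=arm.grab_frame("scene");cv2.imwrite("pics/s3.png",cv2.resize(f["color"][60:260,190:400],None,fx=3,fy=3))
s=arm.get_state();print(s["q"],s["width"],s["force"])
E
```

```text
[ 5.28526322e-01  1.52129388e-01 -5.50025466e-02 -8.14199262e-05
 -1.36481482e+00 -2.21702768e+00] 0.0007011944455134537 [ 0.1085009  -0.13270391  0.30592409]
```

View pics/s3.png

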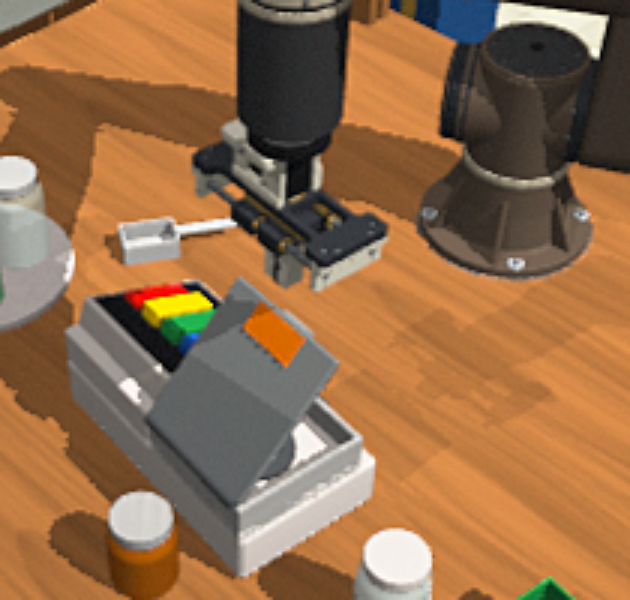

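The gripper hangs over the orange tab, with the fingertip at (283,283) in the crop. The scene is undisturbed.

{"method": "step_arm", "body": {"rows": [[-0.004,0,-0.025,0,0],[-0.007,0,-0.05,0,0],[-0.011,0,-0.062,0,0],[-0.015,0.001,-0.075,0,0],[-0.019,0.001,-0.09,0,0],[-0.025,0.002,-0.1,0,0],[-0.03,0.002,-0.109,0,0],[-0.035,0.003,-0.118,0,0],[-0.039,0.004,-0.13,0,0],[-0.042,0.005,-0.142,0,0],[-0.043,0.005,-0.152,0,0],[-0.044,0.005,-0.16,0,0],[-0.044,0.005,-0.16,0,0]]}}

```text
t: 3.45
eef_pos: [0.5227, 0.1139, 0.1592]
ee_rot: [-3.141, -0.001, 3.023]
force: [-0.4, 0.9, 1.3]
width: 0.0004
gripper_force: 0.5
```

{"method": "step_arm", "body": {"rows": [[-0.001,0.001,-0.004,0,0],[-0.001,0.001,-0.008,0,0],[-0.001,0.001,-0.011,0,0],[-0.001,0.001,-0.014,0,0],[-0.001,0.001,-0.016,0,0],[-0.001,0.001,-0.018,0,0],[-0.001,0.001,-0.018,0,0]]}}

```text
t: 4.15
eef_pos: [0.5222, 0.1151, 0.1423]
ee_rot: [3.142, -0.0, 3.023]
force: [-0.6, 1.6, 0.8]
width: 0.0004
gripper_force: 0.7
```

{"method": "step_arm", "body": {"rows": [[0,0,-0.001,0,0],[0,0,-0.002,0,0],[0,0,-0.002,0,0]]}}

```text
t: 4.45
eef_pos: [0.5222, 0.115, 0.1404]
ee_rot: [3.142, -0.0, 3.023]
force: [-0.4, 0.2, 1.6]
width: 0.0007
gripper_force: 0.8
```

{"method": "step_arm", "body": {"rows": [[0,0,-0.001,0,0],[0,0,-0.002,0,0],[0,0,-0.002,0,0]]}}

```text
t: 4.75
eef_pos: [0.5222, 0.115, 0.1388]
ee_rot: [3.142, 0.0, 3.023]
force: [-2.7, -0.9, 3.5]
width: 0.0004
gripper_force: 2.2
```

```bash
python3 - <<'E'
from station import arm
import cv2
f=arm.grab_frame("scene");cv2.imwrite("pics/s4.png",cv2.resize(f["color"][110:260,200:340],None,fx=4,fy=4,interpolation=cv2.INTER_CUBIC))
E
```

```text
(no output)
```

View pics/s4.png

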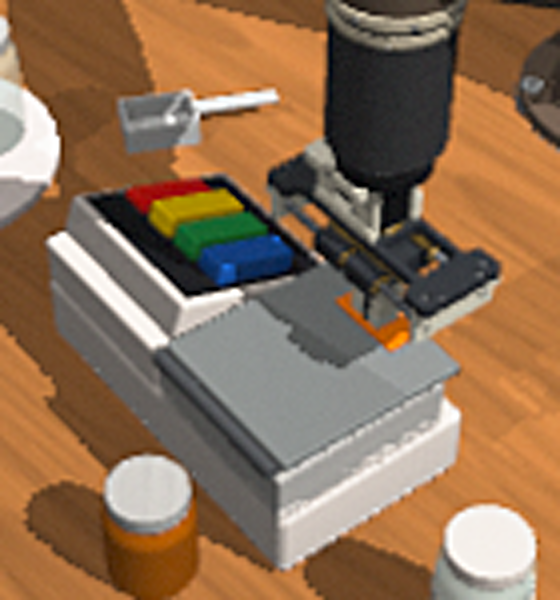

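The fingers are on the tab (375,310) and the lid is almost level. The catch force is starting to rise, so I'll press on.

{"method": "step_arm", "body": {"rows": [[0,0,-0.001,0,0],[0,0,-0.002,0,0],[0,0,-0.002,0,0]]}}

```text
t: 5.1
eef_pos: [0.5222, 0.1151, 0.1384]
ee_rot: [3.141, 0.001, 3.024]
force: [-9.0, 0.5, 18.8]
width: 0.0004
gripper_force: 9.7
```

It's at the hard stop with about 19 N. I'll lift and check.

{"method": "step_arm", "body": {"rows": [[0,0,0.004,0,0],[0,0,0.015,0,0],[0,0,0.05,0,0],[0,0,0.09,0,0],[0,0,0.12,0,0],[0,0,0.12,0,0]]}}

```text
t: 5.7
eef_pos: [0.5244, 0.1157, 0.2617]
ee_rot: [3.138, 0.007, 3.024]
force: [-0.4, -0.4, 0.0]
width: 0.0005
gripper_force: 0.0
```

```bash
cat > c.py <<'E'
from station import arm
import cv2,sys
f=arm.grab_frame("scene");cv2.imwrite(f"pics/{sys.argv[1]}.png",cv2.resize(f["color"][110:260,200:340],None,fx=4,fy=4,interpolation=cv2.INTER_CUBIC))
s=arm.get_state();print(s["q"].round(3),s["eef_pos"],s["ee_rot"],s["force"])
E
python3 c.py s5
```

```text
[ 0.584  0.106 -0.247  0.    -1.214 -2.273] [0.52325766 0.11544716 0.25904146] [3.13894078 0.00376184 3.02337257] [-0.58754247  0.08283877 -1.67623704]
```

View pics/s5.png

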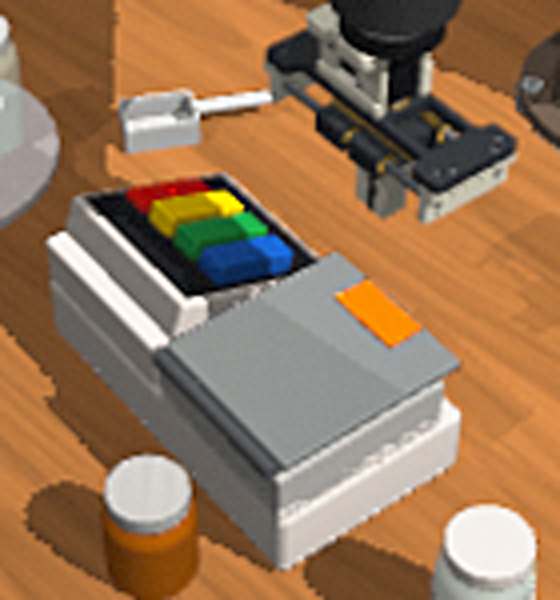

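The lid is latched shut. Next I'll turn the fingers along the key and move above green.

{"method": "step_arm", "body": {"rows": [[0.003,-0.05,0,0.15,0],[0.003,-0.1,0,0.3,0],[0.003,-0.157,0,0.45,0],[0.003,-0.157,0,0.6,0],[0.003,-0.157,0,0.75,0],[0.003,-0.157,0,0.9,0],[0.003,-0.157,0,1.05,0],[0.003,-0.157,0,1.2,0],[0.003,-0.157,0,1.35,0],[0.003,-0.157,0,1.5,0],[0.003,-0.157,0,1.57,0],[0.003,-0.157,0,1.57,0],[0.003,-0.157,-0.04,1.57,0],[0.003,-0.157,-0.08,1.57,0],[0.003,-0.157,-0.08,1.57,0],[0.003,-0.157,-0.08,1.57,0]]}}

```text
t: 7.35
eef_pos: [0.5251, -0.0423, 0.1768]
ee_rot: [3.14, -0.001, -1.691]
force: [1.1, -0.2, 1.5]
width: 0.0003
gripper_force: 0.0
```

```bash
python3 c.py s6; python3 - <<'E'
from station import arm
import cv2,numpy as np
f=arm.grab_frame("top");a=cv2.resize(f["color"][125:235,225:335],(550,550),interpolation=cv2.INTER_CUBIC)
b=cv2.imread("pics/s6.png")[100:400,60:310]
b=cv2.resize(b,(250,300));c=np.zeros((550,800,3),np.uint8);c[:,:550]=a;c[:300,550:]=b;cv2.imwrite("pics/m6.png",c)
E
```

```text
[ 2.930e-01  1.550e-01 -3.820e-01  1.000e-03 -1.033e+00 -4.130e-01] [ 0.52610626 -0.04208276  0.17799766] [-3.14044820e+00 -4.61285025e-04 -1.69080548e+00] [-0.3847677   0.18805118 -0.19343366]
```

View pics/m6.png

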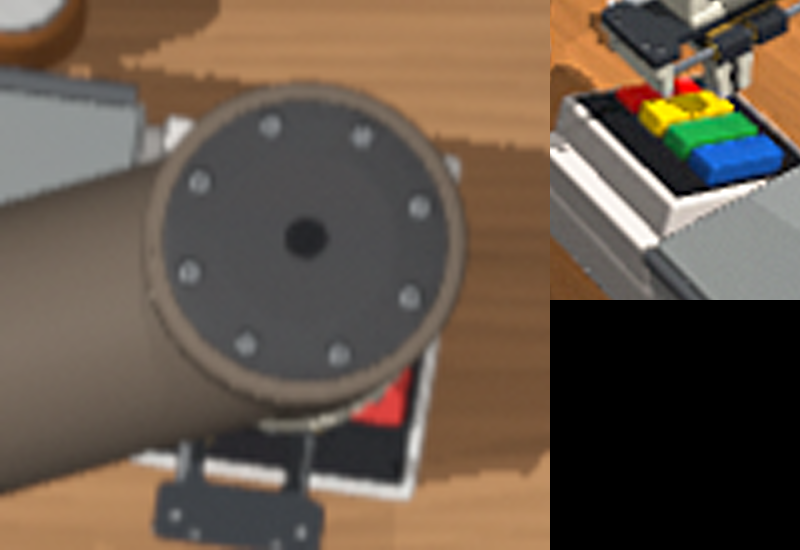

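{"method": "step_arm", "body": {"rows": [[0,0,-0.01,0,0],[0,0,-0.02,0,0],[0,0,-0.027,0,0],[0,0,-0.03,0,0],[0,0,-0.032,0,0],[0,0,-0.032,0,0]]}}

```text
t: 8.05
eef_pos: [0.5251, -0.042, 0.1443]
ee_rot: [3.141, -0.0, -1.69]
force: [0.4, 0.0, -1.1]
width: 0.0006
gripper_force: 0.0
```

{"method": "step_arm", "body": {"rows": [[0,0,-0.002,0,0],[0,0,-0.004,0,0],[0,0,-0.006,0,0],[0,0,-0.006,0,0]]}}

```text
t: 8.45
eef_pos: [0.5264, -0.042, 0.1397]
ee_rot: [-3.139, 0.0, -1.689]
force: [0.4, 0.2, 5.9]
width: 0.0001
gripper_force: 2.8
```

```bash
python3 c.py s7
```

```text
[ 0.293  0.193 -0.434  0.001 -0.942 -0.412] [ 0.52640278 -0.04202397  0.13973541] [-3.13885410e+00  1.67428042e-04 -1.68919476e+00] [-0.21017075 -0.12127115  5.5177659 ]
```

View pics/s7.png

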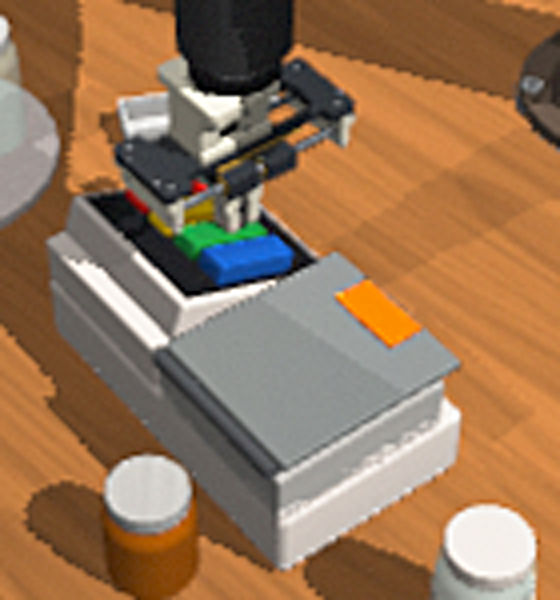

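The fingertips rest on the green key (245,228) at about 6 N. I'll press along the key's direction.

{"method": "step_arm", "body": {"rows": [[0.001,0,-0.003,0,0],[0.002,0,-0.0055,0,0],[0.003,0,-0.008,0,0],[0.0035,0,-0.009,0,0],[0.0035,0,-0.009,0,0]]}}

```text
t: 9.0
eef_pos: [0.5293, -0.042, 0.1299]
ee_rot: [-3.14, -0.0, -1.69]
force: [2.5, -1.6, 4.3]
width: 0.0006
gripper_force: 2.2
```

{"method": "step_arm", "body": {"rows": [[0.0005,0,-0.0015,0,0],[0.001,0,-0.003,0,0],[0.001,0,-0.003,0,0]]}}

```text
t: 9.3
eef_pos: [0.5301, -0.0421, 0.1278]
ee_rot: [-3.14, -0.0, -1.689]
force: [-2.5, -0.7, 12.6]
width: 0.0004
gripper_force: 6.4
```

{"method": "step_arm", "body": {"rows": [[0.0005,0,-0.001,0,0],[0.0005,0,-0.0015,0,0],[0.0005,0,-0.0015,0,0]]}}

```text
t: 9.6
eef_pos: [0.5303, -0.0422, 0.1275]
ee_rot: [-3.14, -0.0, -1.689]
force: [-9.0, 0.5, 25.2]
width: 0.0003
gripper_force: 13.3
```

It's at the hard stop, so I'll lift off and check.

{"method": "step_arm", "body": {"rows": [[-0.001,0,0.004,0,0],[-0.003,0,0.015,0,0],[-0.003,0,0.05,0,0],[-0.003,0,0.09,0,0],[-0.05,0,0.12,0,0],[-0.09,0,0.14,0,0],[-0.09,0,0.14,0,0],[-0.09,0,0.14,0,0]]}}

```text
t: 10.4
eef_pos: [0.4393, -0.0418, 0.2661]
ee_rot: [-3.14, 0.002, -1.689]
force: [-0.5, 0.3, 0.1]
width: 0.0001
gripper_force: 0.0
```

```bash
python3 c.py s8
```

```text
[ 3.540e-01 -6.500e-02 -4.070e-01 -1.000e-03 -1.227e+00 -4.720e-01] [ 0.43973483 -0.04178279  0.26520447] [-3.14131120e+00  8.11092429e-04 -1.68948351e+00] [ 3.43754767e-01  2.47756380e-04 -1.11568312e+00]
```

View pics/s8.png

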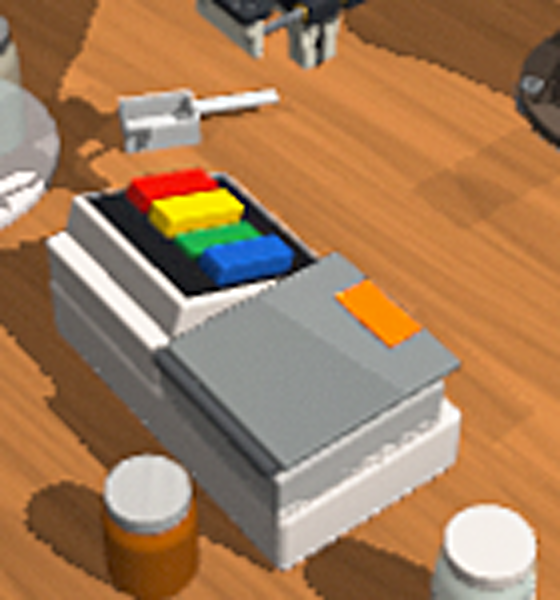

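The green key is down (215,238), red is up (172,185), yellow and blue are up, and the lid is shut.

```bash
python3 -c "
from station import arm
print(arm.job_done())"
```

```text
the job is handed in; nothing more can be done
None
```

The job is handed in: the last picture shows the lid latched shut, green down, red, yellow and blue up, and the gripper clear; my last readings while pressing were about 19 N on the lid and 25 N on the key, above the suggested 10–20 N but well under the 60 N limit.

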